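# Turn a trolley wheel until its valve is at the top

### The job

The spoked trolley wheel rests by its axle in the open slots of the leaning stand. Turn it by pushing its spokes with the fingertips, spoke after spoke as far as needed, until its valve stem is at the very top, straight above the hub, ready for the air line, then take the hand away. Do not lift the wheel, do not push on the tyre, the rim or the valve stem, and leave the other things on the bench where they are.

Things in the scene. Friction and masses are not known exactly. Their poses are not given: they have to be found in the camera images.
- stand: Fixed grey steel stand, base plate 270 x 220 x 12 mm. Two arms, 8 mm thick, 22 mm wide (28 at the top), lean back 40 degrees, one before and one behind the wheel, centred 48 mm from its mid-plane; they end 14 mm above the axle centre. Origin on the table, under the hub (135 mm below it); x points away from the robot (yaw within 0.3 rad), y left, z up.
- hub (a point): Wheel centre, on the 12 mm axle, which sticks out to 62 mm either side; does not turn with the wheel. x: along the axle, away from the robot and 40 degrees downwards; y: level, to the robot's left; z: straight up the wheel's face (40 degrees off vertical). The wheel's mid-plane is x = 0, its near face at negative x.
- wheel (a joint): Turn of the wheel, rad, no end stops (values 2 pi apart are the same). 0: valve at the very top. Grows clockwise as the robot sees it: the valve lies at (y, z) = 78 mm x (-sin, cos) in the hub frame. Starts between 1.6 and 4.68. Balanced, with dry friction 0.12 N m (about 2.5 N at 50 mm from the axle): it stays where it is left.
- spoke (a point): Point on one spoke, 50 mm from the wheel centre; turns with the wheel. Five straight round spokes, 10 mm thick, lie in the mid-plane from the hub (40 mm across, 64 mm long) to the steel rim (from 90 mm radius, 37 mm wide), every 72 degrees. This one is 36 degrees clockwise from the valve (seen from the robot): the valve is midway between two spokes.
- axle (a joint): How far the axle has been lifted out of its open-topped slots, m; 0 resting. The wheel with axle weighs about 1 kg and is held down by its weight alone.
- valve (a point): A point on the valve stem, 78 mm from the axle line, 7 mm nearer the robot than the mid-plane; turns with the wheel.
- valve_stem: The valve stem: brass tube 9 mm thick with a 12 mm black cap, sticking out of the rim towards the hub and leaning to the near side; its end is 68 mm from the axle line and 12 mm nearer the robot than the mid-plane. Its origin is the wheel centre and its z axis points from there to the valve.
- tyre: Black rubber tyre with its steel rim, in one: 276 mm outer diameter, 40 mm wide; the rim reaches in to 90 mm from the wheel centre. Origin at the wheel centre; turns with the wheel.
- bottle: closed white plastic bottle, 76 mm across, 240 mm tall, standing about 280 mm to the right of the stand; origin under its centre, loose. Leave it alone.
- mallet: mallet-sized hammer with a wooden handle lying left of the stand; origin under it, loose. Leave it alone.
- spanner: flat steel spanner lying on the left part of the base plate of the stand; origin under it, loose. Leave it alone.
- nut: steel axle nut, 28 mm across, 12 mm high, on the base plate of the stand, near its right front corner; origin under its centre, loose. Leave it alone.
- tray: open sheet steel tray 90 x 130 x 35 mm on the table behind the stand; origin under its centre, loose. Leave it alone.
- rail: dark-faced chipboard offcut 200 x 46 x 20 mm lying just right of the stand; origin under its centre, loose. Leave it alone.
- screwdriver: screwdriver lying just left of the stand; origin under it, loose. Leave it alone.

How it is judged (in metres and radians):
At the end, for the whole second after the job is handed in: The valve is at the top of the wheel, within 10 mm sideways of the line straight above the hub (about 7 degrees), the wheel is still, and its axle rests at the bottom of its slots (within 3 mm) (y of valve in the frame of stand between -0.01 and 0.01 m and z of valve in the frame of stand above 0.18 m and velocity of joint wheel between -0.05 and 0.05 rad/s and value of joint axle below 0.003 m); the robot touches nothing.
It fails at once if the tyre or rim is pushed instead of the spokes (over 2 N) (contact force between any of the fingers, the arm and tyre above 2 N).
It fails at once if the valve stem is pushed (over 2 N) (contact force between the fingers and valve_stem above 2 N).
It fails at once if the axle is lifted in its slots by more than 6 mm (value of joint axle above 0.006 m).
It fails at once if a loose thing on the bench is moved more than 20 mm (distance of any of bottle, mallet, spanner, nut, tray, rail, screwdriver from where it was at the start of the episode above 0.02 m).
It also fails if it takes over 64 s, if anything falls off the work surface, if the arm or the gripper's body presses on something with over 40 N, if the wrist force passes 120 N, or if a joint passes its speed limit or range.

### The arm

A 7-joint arm with a two-finger parallel gripper is mounted at the origin on the work surface. World frame = base frame: x ahead of the robot, y to its left, z up, the work surface at z = 0. Lengths are in m, angles in degrees, forces in N, time in s.
With the tool pointing down it reaches from about 0.4 to 0.85 m from the base axis. Payload 6.9 kg.
Tool frame: the origin (TCP) lies on the centre line of the jaws, within the pads' length; the fingertips stand 19 mm ahead of it and the grasp point (between the pads) is the TCP; y points along the fingers, x is the direction in which the jaws open and shut, and the axes are right-handed (so a half turn about y gives the same grasp; the last joint's range is limited). The gripper opens to 85 mm and grips with 20 to 120 N. Pads are 22 mm wide; open, the fingers measure 114 mm over their backs; the gripper's body (76 mm by 85 mm) begins 54 mm behind the grasp point. The pads swing forward as they close: fully open they stand 13 mm farther back than shut.
Start: joints at [-71.018, 29.078, -13.613, 85.955, 7.202, 65.827, -8.869], TCP at [0.14, 0.609, 0.25] pointing down, gripper open.
Joint ranges: [-176.47, 176.47], [-13.61, 117.27], [-81.72, 77.17], [0.22, 143.17], [-87.28, 267.28], [10, 112.55], [-165.47, 165.47]. Speed limits (degrees/s): [136.94, 136.94, 180, 180, 180, 180, 180].

### API

Orientations are given as [roll, pitch, yaw] about the fixed x, y, z axes, in that order (R = Rz(yaw) Ry(pitch) Rx(roll)).
In Python, from plant import readout, imaging, bot gives the robot as it stands. The module is installed in compiled form; this text tells all that it offers.
- The arm moves only by the shell command python3 -m pendant 'ROWS' [OPENING]. ROWS is a JSON object of lists of equal length, an entry for each row: "slide": the shift along the tool's x, y, z in m, a list of three; "turn": the turn about the tool's y in degrees. A call has 1 to 10 rows; each row shifts and turns the pose as measured when the row begins, along the tool's axes as they then stand; what a row does not reach is not made up. A row lasts 1/10 s, in which the tool goes at most 50 mm and 8.59 degrees, less where a joint would pass 70% of its speed; a pose out of reach is approached as far as the arm can. A call with a gripper value outside its range is refused whole. OPENING is the finger opening in m, from 0 to 0.0854, set as the call begins (- or left out, the last holds). The fingers move at their own pace and stop on an object; the grip force is fixed at half the most. Time passes only in rows, so rows that do not move let the fingers close. It gives the time, the measured TCP pose, the force and the opening at its end, in the units of the state.
- readout.get_obs(): the state, without advancing time (a new reading comes with each control period).
- imaging.capture(name): name is "scene" or "top"; returns a dict with "color" (384x512x3 uint8, red, green, blue), "mtx" (3x3 intrinsics, pixels), "R" (3x3) and "t" (3): a world point X has camera coordinates R X + t. Camera axes: x right, y down, z forward; pixel columns grow to the right and rows downward; lengths in m; the calibration is good to about 2 mm. A picture is of the moment at which its call begins. There is no depth.
- bot.job_done(): hands the job in, once; it reports no verdict.
Trained networks look in the newest picture that a camera, given by its name, has taken for a name from the list of things; names that differ only in an ending like _2 or _b are one class to them, and where a whole thing is asked for, a point or a joint stands for the part that bears it (a point fixed in the world has none). Each returns a list of dicts, best first, with "confidence" (0 to 1); they miss things now and then, are a little off and sometimes report something else, mostly with a low value. They report only what shows in the picture. A call takes as long as a camera call.
- imaging.trace(camera, query): "mask" (384x512 bool, what is visible of it) and "extent" ([left, top, right, bottom] in pixels, round what is visible of it).
- imaging.landmark_of(camera, query): "centre" ([column, row] in pixels: a listed point, or the origin of a listed thing).
The state is a dict: "time": time; "qpos": joint angles; "qd": joint speeds; "joint_efforts": joint torques, N m; "tcp_pos": TCP position; "ee_rot": TCP orientation; "force": force on the tool from outside, world axes, zero at the start; "torque": the same for the moment, N m; "width": opening from 0.0 (shut) to 1.0 (fully open).
Only numpy, scipy, OpenCV 4.12 (cv2) and the standard library are available. Lean on these libraries where they do the work, as an engineer would, in place of code of your own. Each camera call takes 0.05 s, during which the arm holds its last target. There are 200 camera calls.

## Working session

There is one attempt and no reset: what is moved stays moved. The work goes in short steps, Python scripts to look and compute and a shell command to move; the robot and the scene stay as the last step left them, time stands still between calls to the robot, and variables do not carry over. Pictures are saved under pics/ and viewed, about 8 in all and at most 12, crops included, and the job is handed in when it is done.

```bash
mkdir -p pics
cat > h.py <<'E'
import numpy as np,cv2
from plant import readout,imaging,bot
from scipy.spatial.transform import Rotation as Ro
def shot(n,f=None):
    c=imaging.capture(n)
    if f: cv2.imwrite('pics/'+f,c['color'][:,:,::-1])
    return c
def tri(cs,ps):
    A=[]
    for c,p in zip(cs,ps):
        P=c['mtx']@np.c_[c['R'],c['t']]
        A+= [p[0]*P[2]-P[0],p[1]*P[2]-P[1]]
    X=np.linalg.svd(np.array(A))[2][-1]; return X[:3]/X[3]
def proj(c,X):
    x=c['mtx']@(c['R']@np.asarray(X)+c['t']); return x[:2]/x[2]
E
python3 - <<'E'
from h import *
np.set_printoptions(precision=4,suppress=True)
o=readout.get_obs(); print({k:np.round(v,4) for k,v in o.items()})
cs={n:shot(n,n+'0.png') for n in('scene','top')}
for n,c in cs.items(): print(n,'campos',-c['R'].T@c['t'],'f',c['mtx'][0])
for q in['hub','spoke','valve','stand','tyre','valve_stem']:
    r={n:imaging.landmark_of(n,q) for n in cs}
    print(q,{n:[(np.round(x['centre'],1).tolist(),round(x['confidence'],2)) for x in r[n][:3]] for n in r}, end=' ')
    if all(r.values()): print(tri(list(cs.values()),[r[n][0]['centre'] for n in cs]))
    else: print()
E
```

```text
{'time': np.float64(0.0), 'qpos': array([-71.018 ,  29.1272, -13.6083,  86.0087,   7.2044,  65.8269,
        -8.8686]), 'qd': array([ 0.1081, -0.0236,  0.0612, -0.0991, -0.036 ,  0.0353, -0.0013]), 'joint_efforts': array([ -0.    , -62.0598,  -2.1864, -24.9657,   0.0128,   0.0121,
         0.    ]), 'tcp_pos': array([0.1399, 0.6087, 0.2494]), 'ee_rot': array([-90.0042,   0.1037,  77.0647]), 'force': array([-0.812 ,  0.0351, -0.5611]), 'torque': array([-0.0493, -0.0187,  0.043 ]), 'width': np.float64(0.9975)}
scene campos [0.2565 0.6921 0.7379] f [392.9026   0.     254.1623]
top campos [0.4832 0.0399 1.0145] f [372.2698   0.     252.1052]
hub {'scene': [([255.5, 219.3], 0.7)], 'top': [([217.5, 208.3], 0.8), ([221.5, 210.8], 0.45)]} [0.5591 0.1178 0.1385]
spoke {'scene': [([268.1, 235.8], 0.68), ([193.6, 264.1], 0.65), ([213.0, 364.7], 0.29)], 'top': [([224.3, 220.8], 0.93)]} [0.5329 0.1048 0.0868]
valve {'scene': [], 'top': [([242.5, 223.6], 0.53)]} 
stand {'scene': [([255.0, 261.8], 0.87)], 'top': [([222.2, 210.6], 0.76), ([194.8, 167.8], 0.73)]} [ 0.5638  0.117  -0.0068]
tyre {'scene': [], 'top': []} 
valve_stem {'scene': [], 'top': []}
```

```bash
python3 -c "
import cv2,numpy as np
a=cv2.imread('pics/scene0.png');b=cv2.imread('pics/top0.png')
cv2.imwrite('pics/a.png',cv2.resize(a,(800,600),interpolation=cv2.INTER_CUBIC))
c=b[110:320,120:340];cv2.imwrite('pics/b.png',cv2.resize(c,None,fx=2.8,fy=2.8,interpolation=cv2.INTER_CUBIC))"
```

```text
(no output)
```

View pics/a.png

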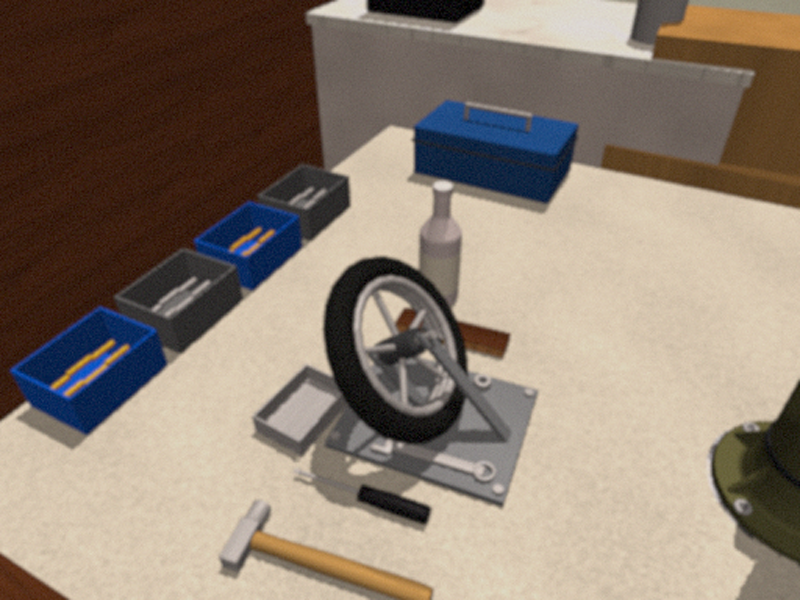

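View pics/b.png

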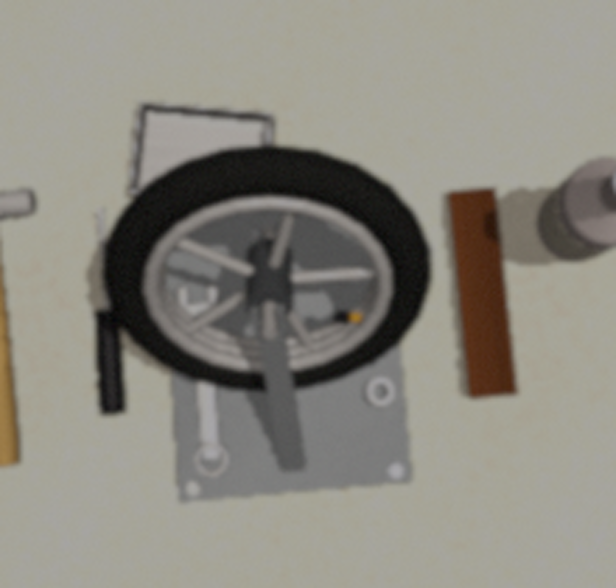

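The wheel leans away from the robot. In the top crop its cap is at about (345,317), right and below the hub at (268,283). Spoke ends at the rim are near (289,213), (372,273), (308,347), (190,330) and (178,241). I'll fit the pose to these.

```bash
cat >> h.py <<'E'
S,C=np.sin(np.radians(40)),np.cos(np.radians(40))
def frame(p):  # p=x,y,yaw
    R=Ro.from_euler('z',p[2]).as_matrix()@np.array([[C,0,S],[0,1,0],[-S,0,C]])
    return R,np.array([p[0],p[1],.135])
def W(p,v):
    R,t=frame(p); return R@np.asarray(v,float)+t
def sp(p,a,r,x=0): return W(p,[x,-r*np.sin(a),r*np.cos(a)]) # a clockwise
def overlay(c,p,th,f,extra=()):
    im=cv2.resize(c['color'][:,:,::-1],None,fx=3,fy=3,interpolation=cv2.INTER_CUBIC)
    q=lambda X:tuple(int(v) for v in proj(c,X)*3+1)
    for k in range(5):
        a=th+np.radians(36+72*k); cv2.line(im,q(sp(p,a,20)),q(sp(p,a,90)),(0,255,0) if k else (0,0,255),1)
    for r,x in((90,-18),(138,0)):
        cv2.polylines(im,[np.array([q(sp(p,a,r,x)) for a in np.linspace(0,6.283,60)])],True,(255,255,0),1)
    cv2.circle(im,q(sp(p,th,78,-7)),5,(255,0,255),1)
    for X in extra: cv2.circle(im,q(X),4,(0,255,255),-1)
    u,v=q(W(p,[0,0,0])); x0=max(0,u-350);y0=max(0,v-290)
    cv2.imwrite('pics/'+f,im[y0:y0+580,x0:x0+700])
E
cat > fit.py <<'E'
from h import *
from scipy.optimize import least_squares
cs={n:shot(n) for n in('scene','top')}
t=cs['top'];s=cs['scene']
cl=np.array([(289,213),(372,273),(308,347),(190,330),(178,241)])/2.8+[120,110]
corn=np.array([(180,500),(410,478)])/2.8+[120,110]
def res(q):
    p=q[:3];th=q[3];r=[]
    for k,u in enumerate(cl): r+=list(proj(t,sp(p,th+np.radians(36+72*(k+3)),88))-u)
    r+=list(2*(proj(t,sp(p,th,72,-10))-(np.array([345,317])/2.8+[120,110])))
    r+=list(proj(s,W(p,[0,0,0]))-[255.5,219.3])
    e=[Ro.from_euler('z',p[2]).apply([-1,y,0])[:2] for y in(1,-1)]
    a=np.array(proj(t,W(p,[0,0,0])+np.r_[Ro.from_euler('z',p[2]).apply([-.1,.11,0])[:2],-.123]))
    b=np.array(proj(t,W(p,[0,0,0])+np.r_[Ro.from_euler('z',p[2]).apply([-.1,-.11,0])[:2],-.123]))
    d=b-a;g=corn[1]-corn[0]; r.append(100*(np.arctan2(d[1],d[0])-np.arctan2(g[1],g[0])))
    return r
f=least_squares(res,[.56,.118,0,2.06],loss='soft_l1',x_scale=[.01,.01,.1,.1]);print(f.x,np.round(res(f.x),1))
np.save('p.npy',f.x); overlay(t,f.x[:3],f.x[3],'ov1.png')
E
python3 fit.py
```

```text
[ 0.56234602  0.11460921 -1.63996577 -2.34878616] [-5.5310e+02  1.4138e+03 -2.9670e+02 -7.0600e+01  3.0000e-01 -1.4244e+03
 -3.1030e+02  2.5900e+02 -1.6590e+02 -4.0510e+02 -6.4950e+02 -9.8460e+02
  0.0000e+00 -1.0000e-01  1.7740e+02]
```

View pics/ov1.png

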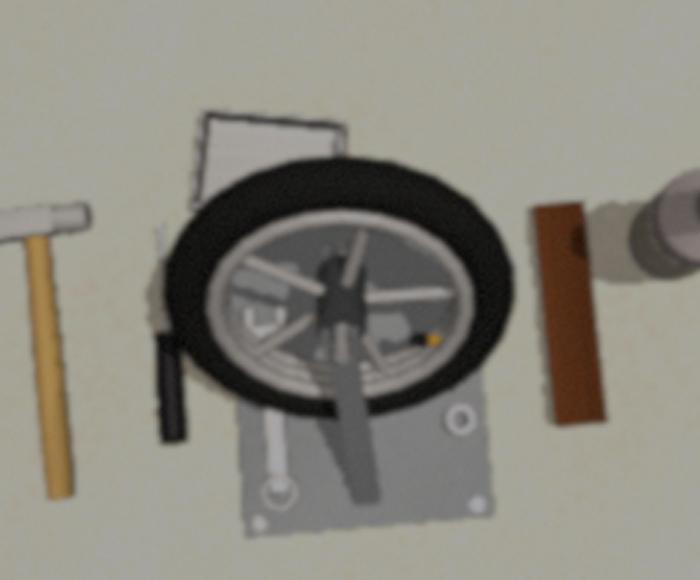

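The radii were in mm by mistake, so nothing was drawn. I'll fix that and refit.

```bash
sed -i 's/return W(p,\[x,-r\*np.sin(a),r\*np.cos(a)\])/return W(p,np.array([x,-r*np.sin(a),r*np.cos(a)])*1e-3)/' h.py; python3 fit.py
```

```text
[0.55338389 0.12014066 0.10753405 2.21665782] [ 1.5 -3.4  0.6 -0.3  0.5 -1.3  1.6 -0.5 -1.   0.6 -2.1  0.4  2.4  2.7
  0. ]
```

View pics/ov1.png

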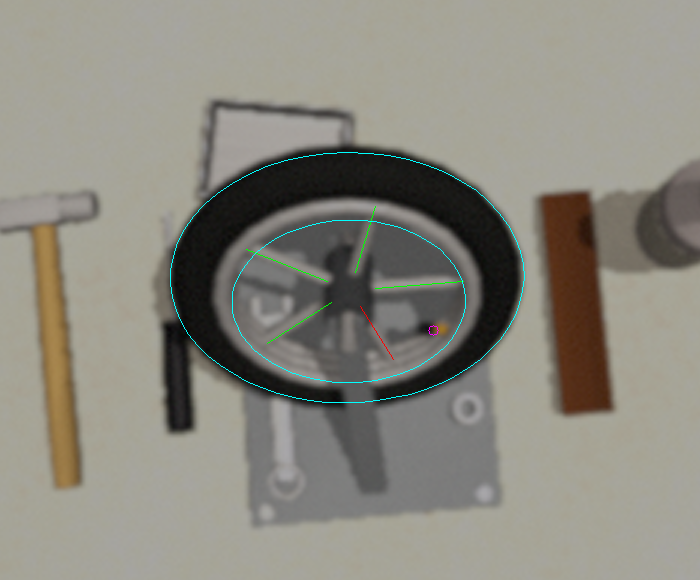

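```bash
cat > fit2.py <<'E'
from h import *
from scipy.optimize import least_squares
q=np.load('p.npy');cs={n:shot(n) for n in('scene','top')};obs={}
for n,c in cs.items():
    r=imaging.trace(n,'tyre') or imaging.trace(n,'wheel')
    print(n,[(x['confidence'],x['extent']) for x in r][:2])
    if r:
        k=cv2.findContours(r[0]['mask'].astype(np.uint8),cv2.RETR_EXTERNAL,cv2.CHAIN_APPROX_NONE)[0]
        k=cv2.convexHull(max(k,key=cv2.contourArea)); obs[n]=k[:,0].astype(float)
        print(cv2.fitEllipse(k),proj(c,W(q[:3],[0,0,0])))
def sil(p,c):
    P=np.array([proj(c,sp(p,a,r,x)) for x,r in((-20,128),(-10,136),(0,138),(10,136),(20,128)) for a in np.linspace(0,6.28,72)])
    return cv2.convexHull(P.astype(np.float32))
def res(v):
    r=[]
    for n,o in obs.items():
        h=sil(v,cs[n]); r+=[cv2.pointPolygonTest(h,(float(a),float(b)),True) for a,b in o]
    return r
f=least_squares(res,q[:3],loss='soft_l1',x_scale=[.01,.01,.1],diff_step=1e-3);print(f.x,np.abs(res(f.x)).mean(),np.abs(res(q[:3])).mean())
for n in cs: print(n,proj(cs[n],W(f.x,[0,0,0])),[ (x['centre'],x['confidence']) for x in imaging.landmark_of(n,'hub')[:1]])
np.save('p2.npy',f.x)
E
python3 fit2.py
```

```text
scene [(0.89, [208.1, 161.0, 300.4, 284.7]), (0.17, [207.1, 165.9, 301.2, 284.6])]
((252.79843139648438, 224.0500030517578), (88.05056762695312, 126.02014923095703), 158.84632873535156) [257.94287017 221.96662514]
top [(0.93, [157.2, 163.4, 274.7, 252.9])]
((215.4691925048828, 205.40057373046875), (88.40155029296875, 118.65916442871094), 88.86306762695312) [216.34967016 210.18706847]
[0.55629296 0.12064171 0.10204617] 0.45236825731497526 0.9278646057192586
scene [256.68631346 221.69678269] [([257.5, 222.0], 0.74)]
top [216.17108406 208.95661894] [([218.1, 208.7], 0.69)]
```

```bash
python3 -m pendant '{"slide":[[0,-0.02,0],[0,-0.02,0],[0,-0.02,0],[0,0,0],[0,0,0],[0,0,0],[0,0,0],[0,0,0],[0,0,0],[0,0,0]],"turn":[7.9,7.9,7.9,7.9,7.9,7.9,7.9,7.9,7.9,0]}' 0.0854
python3 -m pendant '{"slide":[[0.02,0,-0.036],[0.02,0,-0.036],[0.02,0,-0.036],[0.02,0,-0.036],[0.02,0,-0.036],[0.02,0,-0.036],[0.02,0,-0.036],[0.02,0,-0.036],[0.02,0,-0.036],[0.02,0,-0.036]],"turn":[0,0,0,0,0,0,0,0,0,0]}'
cat > where.py <<'E'
import sys
from h import *
from scipy.optimize import least_squares
# usage: where.py angle_deg r drop_mm [off_mm]  -> slide & turn needed from here
p=np.load('p2.npy');o=readout.get_obs()
R=Ro.from_euler('xyz',o['ee_rot'],degrees=True).as_matrix()
Rs=Ro.from_euler('z',p[2]).as_matrix()
off=float(sys.argv[4]) if len(sys.argv)>4 else 50
def fing():  # finger tip on stand axes (fwd,left,up) rel hub
    x=R[:,0].copy(); return Rs.T@(o['tcp_pos']+R[:,0]*off*1e-3+R[:,1]*.006-W(p,[0,0,0]))
f=fing(); print('t',o['time'],'rot',np.round(o['ee_rot'],2),'F',np.round(o['force'],1),'yaw err',round(o['ee_rot'][2]-np.degrees(p[2]),2))
print('tip fwd,left,up mm',np.round(f*1e3,1), 'wheel x,y,z',np.round(W([0,0,0],[0,0,0])*0+np.array([[C,0,-S],[0,1,0],[S,0,C]])@f*1e3,1))
if len(sys.argv)>2:
    a=np.radians(float(sys.argv[1]));r=float(sys.argv[2])
    tg=np.array([r*np.cos(a)*S,-r*np.sin(a),r*np.cos(a)*C-float(sys.argv[3])])
    d=Rs@(tg*1e-3-f); print('slide tool mm',np.round(R.T@d*1e3,1))
E
python3 where.py 60 48 12
```

```text
time: 2.2
tcp_pos: [0.1398, 0.609, 0.3129]
ee_rot: [-90.0, 0.0, 3.1]
force: [-1.0, -0.1, -0.4]
width: 1.002
time: 3.2
tcp_pos: [0.37, 0.2586, 0.3113]
ee_rot: [-89.8, -0.0, 6.6]
force: [0.0, 0.3, 0.4]
width: 1.002
t 3.2 rot [-8.982e+01 -3.000e-02  6.580e+00] F [0.  0.3 0.4] yaw err 0.73
tip fwd,left,up mm [-121.3  156.9  170.3] wheel x,y,z [-202.4  156.9   52.5]
slide tool mm [ 134.1  163.3 -200.7]
```

```bash
python3 -m pendant '{"slide":[[0.022,0,-0.033],[0.022,0,-0.033],[0.022,0,-0.033],[0.022,0,-0.033],[0.022,0.0,-0.033],[0.022,0,-0.034],[0,0.04,0],[0,0.04,0],[0,0,0]],"turn":[0,0,0,0,0,0,0,0,0]}'
python3 where.py 60 48 12
python3 - <<'E'
from h import *
from scipy.optimize import least_squares
p=np.load('p2.npy');c=shot('top')
cl=np.array([(289,213),(372,273),(308,347),(190,330),(178,241)])/2.8+[120,110];v=np.array([345,317])/2.8+[120,110]
def res(t): return np.r_[(np.array([proj(c,sp(p,t[0]+np.radians(36+72*(k+3)),88)) for k in range(5)])-cl).ravel(),proj(c,sp(p,t[0],72,-10))-v]
t=least_squares(res,[2.2],loss='soft_l1').x[0];print(np.degrees(t),np.round(res([t]),1))
o=readout.get_obs();R=Ro.from_euler('xyz',o['ee_rot'],degrees=True).as_matrix();T=o['tcp_pos']
overlay(c,p,t,'ov2.png',[T+R[:,0]*.0425+R[:,1]*.006,T+R[:,0]*.057+R[:,1]*.006])
E
```

```text
time: 4.1
tcp_pos: [0.5363, 0.0621, 0.2319]
ee_rot: [-90.0, -0.6, 8.5]
force: [-0.2, 0.9, 0.4]
width: 1.001
t 4.1 rot [-89.98  -0.59   8.51] F [-0.2  0.9  0.4] yaw err 2.66
tip fwd,left,up mm [ 24.2 -53.9  91.5] wheel x,y,z [-40.3 -53.9  85.6]
slide tool mm [-9.  85.  12.7]
127.34820290784357 [ 1.7 -4.6  0.4 -1.2  0.1 -2.3  1.2 -2.  -0.9 -1.  -1.4 -0.7]
```

View pics/ov2.png

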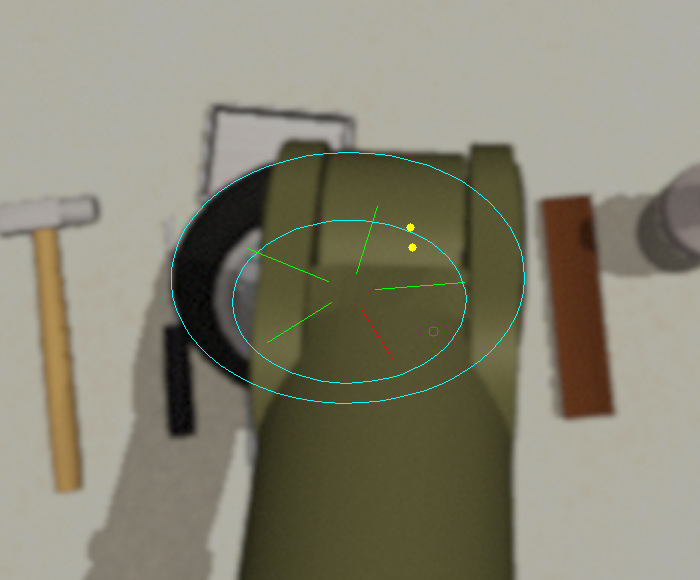

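```bash
python3 -m pendant '{"slide":[[-0.006,0,0.012],[-0.003,0,0.003],[0,0.02,0],[0,0.02,0],[0,0.02,0],[0,0,0]],"turn":[2.6,0,0,0,0,0]}'
python3 where.py 60 48 12
```

```text
time: 4.75
tcp_pos: [0.5327, 0.0795, 0.185]
ee_rot: [-89.8, -1.8, 7.0]
force: [-0.1, 0.9, -0.3]
width: 0.999
t 4.75 rot [-89.8   -1.75   6.97] F [-0.1  0.9 -0.3] yaw err 1.12
tip fwd,left,up mm [ 22.5 -37.5  45.6] wheel x,y,z [-12.1 -37.5  49.3]
slide tool mm [-8.3 38.9 -4.1]
```

```bash
python3 -m pendant '{"slide":[[-0.008,0,-0.003],[0,0.01,0],[0,0.01,0],[0,0,0]],"turn":[1,0,0,0]}'
python3 where.py 60 48 12; python3 -c "
from h import *
c=shot('scene');im=c['color'][140:300,190:360,::-1];cv2.imwrite('pics/s1.png',cv2.resize(im,None,fx=3.6,fy=3.6,interpolation=cv2.INTER_CUBIC))"
```

```text
time: 5.15
tcp_pos: [0.5275, 0.0758, 0.1686]
ee_rot: [-89.7, -2.2, 6.1]
force: [-0.5, 0.1, -0.1]
width: 1.003
t 5.15 rot [-89.71  -2.18   6.1 ] F [-0.5  0.1 -0.1] yaw err 0.25
tip fwd,left,up mm [ 17.  -41.4  29.5] wheel x,y,z [ -5.9 -41.4  33.5]
slide tool mm [-2.4 23.  -0.3]
```

View pics/s1.png

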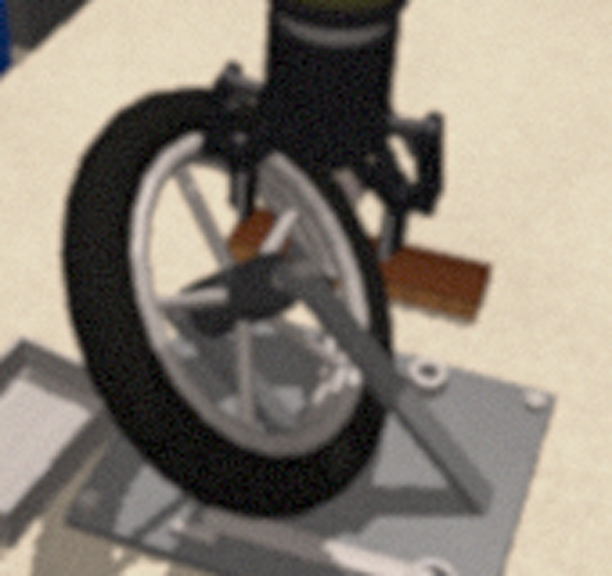

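The far finger, at (245,190), hangs to the right of the upper spoke and clear of the rim. The knuckle near (230,110) is the part to watch. I'll lower it and start the stroke.

```bash
python3 -m pendant '{"slide":[[-0.002,0.01,0],[-0.001,0.01,0],[0,0,0],[0.0022,-0.0026,0.0053],[0.0022,-0.0026,0.0053],[0.0022,-0.0026,0.0053],[0,0,0]],"turn":[0,0,0,0,0,0,0]}'
python3 where.py 0 38 8
```

```text
time: 5.9
tcp_pos: [0.5302, 0.093, 0.1558]
ee_rot: [-89.8, -2.1, 6.1]
force: [0.1, 0.4, -0.4]
width: 1.006
t 5.9 rot [-89.76  -2.13   6.07] F [ 0.1  0.4 -0.4] yaw err 0.22
tip fwd,left,up mm [ 21.5 -24.7  16.7] wheel x,y,z [  5.7 -24.7  26.6]
slide tool mm [ 3.2 -4.2 24.7]
```

```bash
python3 -m pendant '{"slide":[[0.001,-0.001,0.006],[0.001,-0.001,0.006],[0.001,-0.001,0.006],[0.000,-0.001,0.006],[0,0,0]],"turn":[0,0,0,0,0]}'
python3 where.py 0 38 8;  python3 -m pendant '{"slide":[[0,0,0.006],[-0.0005,0.0007,0.006],[-0.0005,0.0007,0.006],[-0.001,0.001,0.006],[0,0,0]],"turn":[0,0,0,0,0]}'; python3 where.py -50 48 8;python3 -c "
from h import *
c=shot('scene');im=c['color'][140:300,190:360,::-1];cv2.imwrite('pics/s2.png',cv2.resize(im,None,fx=3.6,fy=3.6,interpolation=cv2.INTER_CUBIC))"
```

```text
time: 6.4
tcp_pos: [0.5303, 0.1135, 0.1601]
ee_rot: [-90.1, -2.0, 5.7]
force: [-0.3, 0.4, -0.5]
width: 0.996
t 6.4 rot [-90.09  -2.03   5.73] F [-0.3  0.4 -0.5] yaw err -0.11
tip fwd,left,up mm [23.6 -4.5 20.9] wheel x,y,z [ 4.6 -4.5 31.1]
slide tool mm [ 0.9 -0.2  4.5]
time: 6.9
tcp_pos: [0.5273, 0.1351, 0.1587]
ee_rot: [-90.3, -2.2, 5.5]
force: [0.2, 1.3, 0.0]
width: 1.001
t 6.9 rot [-90.28  -2.22   5.48] F [0.2 1.3 0. ] yaw err -0.36
tip fwd,left,up mm [22.8 16.9 19.6] wheel x,y,z [ 4.9 16.9 29.7]
slide tool mm [-3.3  3.7 19.8]
```

View pics/s2.png

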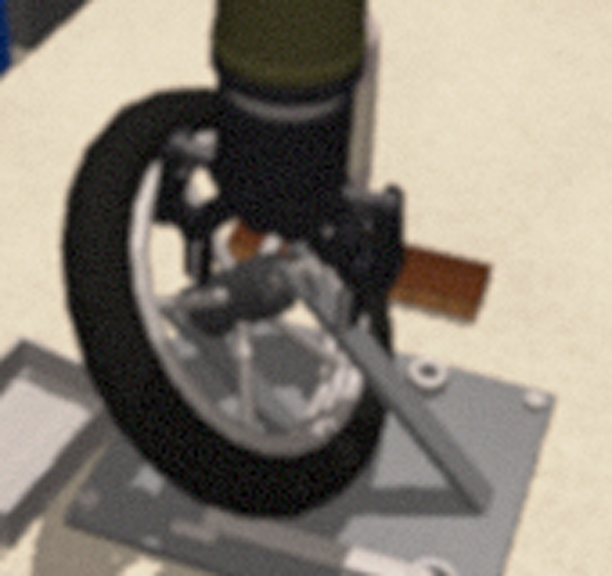

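Run:
```python
from h import *
p=np.load('p2.npy');c=shot('scene')
o=readout.get_obs();R=Ro.from_euler('xyz',o['ee_rot'],degrees=True).as_matrix();T=o['tcp_pos']
overlay(c,p,np.radians(127.3),'s3.png',[T+R[:,0]*.0425+R[:,1]*.006,T+R[:,0]*.057+R[:,1]*.006])
im=cv2.imread('pics/s3.png');cv2.imwrite('pics/s3.png',cv2.resize(im[120:460,180:520],None,fx=1.75,fy=1.75))
for n in('scene','top'):
    if n=='top':shot(n)
    for q in('spoke','valve'): print(n,q,[(np.round(x['centre'],1),round(x['confidence'],2)) for x in imaging.landmark_of(n,q)])
```

```text
scene spoke [(array([264.3, 209.9]), 0.89)]
scene valve [(array([255.6, 222.8]), 0.44), (array([287.2, 218.1]), 0.42)]
top spoke [(array([239.1, 209.2]), 0.69), (array([240.2, 197.5]), 0.27)]
top valve [(array([239.5, 193.8]), 0.52)]
```

View pics/s3.png

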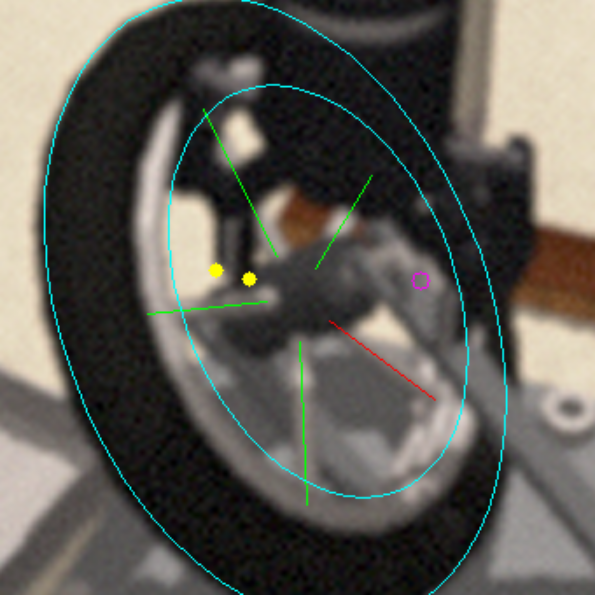

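```bash
cat >> h.py <<'E'
def ang(c,px,x=0):  # intersect pixel ray with plane wheel x (mm)
    p=np.load('p2.npy');R,t=frame(p);o=-c['R'].T@c['t'];d=c['R'].T@np.linalg.solve(c['mtx'],[px[0],px[1],1])
    o=R.T@(o-t);d=R.T@d;q=(o+d*((x*1e-3-o[0])/d[0]))*1e3
    return np.round([np.degrees(np.arctan2(-q[1],q[2])),np.hypot(q[1],q[2])],1)
def look():
    for n in('scene','top'):
        c=shot(n)
        for q,x in(('spoke',0),('valve',-7)):
            print(n,q,[(ang(c,v['centre'],x).tolist(),round(v['confidence'],2)) for v in imaging.landmark_of(n,q)])
E
python3 -c "
from h import *
look()"
```

```text
scene spoke [([87.2, 41.3], 0.69), ([-101.8, 319.4], 0.58)]
scene valve [([94.5, 125.7], 0.4)]
top spoke []
top valve [([-97.2, 236.5], 0.43), ([53.4, 75.4], 0.41)]
```

The pushed spoke has moved. The landmarks put the valve at about 52° and its neighbouring spoke at about 87°, so the wheel has turned roughly 75°. I'll finish this stroke.

```bash
python3 -m pendant '{"slide":[[-0.001,0.001,0.005],[-0.001,0.001,0.005],[-0.001,0.0015,0.005],[-0.001,0.0015,0.005],[0,0,0]],"turn":[0,0,0,0,0]}'; python3 where.py -50 48 8; python3 -c "
from h import *
look()"
```

```text
time: 8.05
tcp_pos: [0.5232, 0.1523, 0.1537]
ee_rot: [-90.5, -2.4, 5.2]
force: [0.2, -0.6, -0.4]
width: 0.999
t 8.05 rot [-90.46  -2.4    5.2 ] F [ 0.2 -0.6 -0.4] yaw err -0.65
tip fwd,left,up mm [20.5 34.2 14.8] wheel x,y,z [ 6.2 34.2 24.5]
slide tool mm [-0.6 -0.9  2.5]
scene spoke [([64.8, 45.5], 0.95)]
scene valve [([-63.5, 7.9], 0.18)]
top spoke [([70.5, 53.4], 0.78)]
top valve [([38.0, 73.4], 0.39)]
```

```bash
python3 -m pendant '{"slide":[[0,-0.005,-0.005],[0,-0.015,0],[0,-0.02,0],[0,-0.03,0],[0,-0.03,0],[0,0,-0.03],[0,0,-0.03],[-0.01,0,-0.025],[-0.01,0,0],[0,0,0]],"turn":[0,0,0,0,0,0,-0.6,0,0,0]}'; python3 where.py 100 50 8; python3 -c "
from h import *
look()"
```

```text
time: 9.35
tcp_pos: [0.5058, 0.0534, 0.2609]
ee_rot: [-90.5, -2.4, 5.7]
force: [1.0, 0.3, 0.3]
width: 1.001
t 9.35 rot [-90.53  -2.37   5.67] F [1.  0.3 0.3] yaw err -0.17
tip fwd,left,up mm [ -6.9 -62.  121.9] wheel x,y,z [-83.7 -62.   89. ]
slide tool mm [ -4.3 136.4  14. ]
scene spoke [([72.8, 42.9], 0.77)]
scene valve [([43.6, 75.8], 0.61), ([124.4, 109.2], 0.58)]
top spoke []
top valve []
```

Run:
```python
from h import *
p=np.load('p2.npy');c=shot('scene');overlay(c,p,np.radians(37),'s4.png')
im=cv2.imread('pics/s4.png');cv2.imwrite('pics/s4.png',cv2.resize(im[120:460,180:520],None,fx=1.75,fy=1.75))
```

View pics/s4.png

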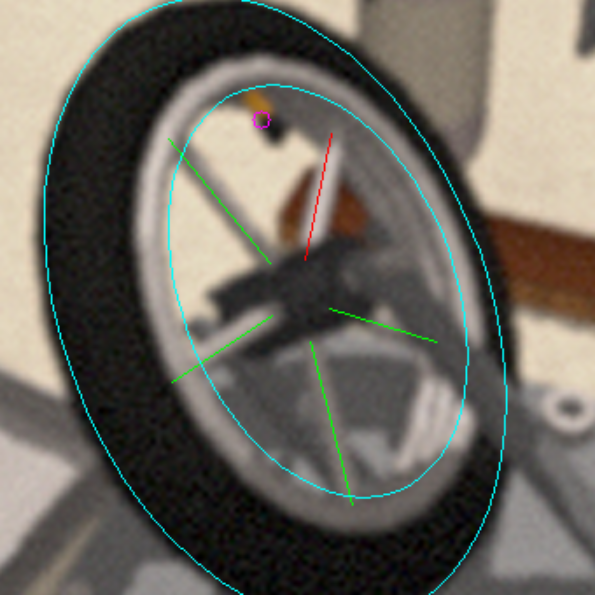

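The overlay drawn for 37° matches: cap at (270,125), spokes on the lines. The remaining turn is about 37° anticlockwise. I'll go down into the sector below the 73° spoke, which has no valve in it.

```bash
python3 -m pendant '{"slide":[[-0.003,0.02,0.0145],[0,0.03,0],[0,0.03,0],[0,0.02,0],[0,0.01,0],[0,0,0]],"turn":[0,0,0,0,0,0]}'; python3 where.py 108 50 8
```

```text
time: 10.3
tcp_pos: [0.5097, 0.0723, 0.1468]
ee_rot: [-90.5, -2.5, 6.1]
force: [0.4, -1.4, 0.0]
width: 0.999
t 10.3 rot [-90.55  -2.54   6.15] F [ 0.4 -1.4  0. ] yaw err 0.3
tip fwd,left,up mm [ -1.1 -43.2   8. ] wheel x,y,z [ -6.  -43.2   5.4]
slide tool mm [-10.1  27.4  -4.1]
```

```bash
python3 -m pendant '{"slide":[[-0.01,0,-0.004],[0,0.01,0],[0,0.01,0],[0,0.006,0],[0,0,0]],"turn":[0,0,0,0,0]}'; python3 where.py 95 48 8
```

```text
time: 10.8
tcp_pos: [0.5022, 0.0669, 0.121]
ee_rot: [-90.5, -2.8, 6.2]
force: [0.7, 0.3, 0.8]
width: 0.999
t 10.8 rot [-90.51  -2.81   6.15] F [0.7 0.3 0.8] yaw err 0.31
tip fwd,left,up mm [ -9.  -47.8 -17.5] wheel x,y,z [  4.3 -47.8 -19.2]
slide tool mm [ 6.7 -6.  -0.1]
```

```bash
python3 -m pendant '{"slide":[[0.0035,-0.004,0],[0.0035,-0.004,0],[0.0035,-0.004,0.001],[0.0035,-0.004,0.001],[0.0035,-0.004,0.001],[0,0,0]],"turn":[0,0,0,0,0,0]}'; python3 where.py 60 49 8; python3 -c "
from h import *
look()"
```

```text
time: 11.4
tcp_pos: [0.5173, 0.072, 0.1431]
ee_rot: [-90.5, -2.5, 6.1]
force: [-1.5, 0.7, 0.8]
width: 1.004
t 11.4 rot [-90.5   -2.48   6.15] F [-1.5  0.7  0.8] yaw err 0.3
tip fwd,left,up mm [  6.5 -44.2   4.3] wheel x,y,z [  2.2 -44.2   7.5]
slide tool mm [ 9.6 -6.1  1.7]
scene spoke [([42.0, 47.4], 0.61)]
scene valve [([23.0, 74.1], 0.42)]
top spoke [([58.5, 49.2], 0.91)]
top valve [([17.2, 76.7], 0.57), ([-93.5, 230.9], 0.54)]
```

```bash
python3 -m pendant '{"slide":[[0.003,-0.003,0.002],[0.003,-0.003,0.003],[0,0,0]],"turn":[0,0,0]}'; python3 where.py 60 49 8
python3 - <<'E'
from h import *
look()
p=np.load('p2.npy');c=shot('scene');overlay(c,p,np.radians(8),'s5.png')
im=cv2.imread('pics/s5.png');cv2.imwrite('pics/s5.png',cv2.resize(im[120:460,180:520],None,fx=1.75,fy=1.75))
E
```

```text
time: 12.0
tcp_pos: [0.5205, 0.0767, 0.1483]
ee_rot: [-90.6, -2.2, 6.0]
force: [-0.6, 0.3, -0.0]
width: 1.005
t 12.0 rot [-90.55  -2.19   6.05] F [-0.6  0.3 -0. ] yaw err 0.2
tip fwd,left,up mm [ 10.1 -40.    9.2] wheel x,y,z [  1.8 -40.   13.5]
slide tool mm [ 5.7 -1.4 -2.5]
scene spoke [([35.3, 52.0], 0.85)]
scene valve [([13.6, 78.6], 0.38)]
top spoke [([42.0, 53.9], 0.67)]
top valve [([7.4, 70.9], 0.42)]
```

View pics/s5.png

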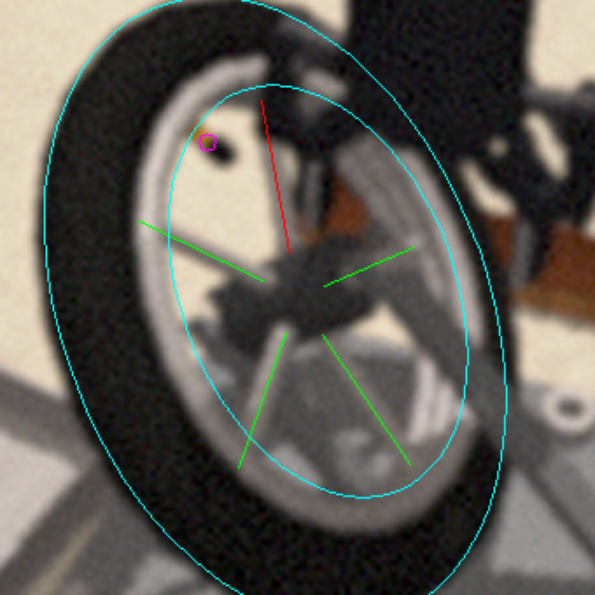

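Picture 9 shows the overlay for 8° fitting well: cap at (215,150), right upper spoke on the red line. About 7° is left.

```bash
python3 -m pendant '{"slide":[[0.002,-0.002,0.003],[0,0,0]],"turn":[0,0]}'; python3 where.py 60 49 8
python3 - <<'E'
from h import *
look();look()
E
```

```text
time: 12.55
tcp_pos: [0.5211, 0.0788, 0.1498]
ee_rot: [-90.6, -2.1, 6.0]
force: [-0.3, -0.2, 0.6]
width: 0.998
t 12.55 rot [-90.6   -2.07   5.97] F [-0.3 -0.2  0.6] yaw err 0.12
tip fwd,left,up mm [ 10.9 -38.   10.6] wheel x,y,z [  1.5 -38.   15.1]
slide tool mm [ 4.9  0.1 -4.4]
scene spoke []
scene valve [([7.3, 77.9], 0.46)]
top spoke [([-97.6, 233.0], 0.74), ([48.3, 49.2], 0.58)]
top valve [([3.1, 67.1], 0.42), ([80.2, 249.6], 0.4)]
scene spoke [([32.1, 45.1], 0.57)]
scene valve [([11.1, 73.5], 0.38)]
top spoke [([40.4, 55.2], 0.61)]
top valve [([2.3, 68.7], 0.56)]
```

```bash
python3 -m pendant '{"slide":[[0.002,-0.002,0.003],[0,0,0],[-0.005,0,-0.004],[-0.003,-0.01,0],[0,-0.02,0],[0,-0.03,0],[-0.01,-0.03,0],[-0.02,-0.02,0],[0,0,0]],"turn":[0,0,0,0,0,0,0,0,0]}'
python3 - <<'E'
from h import *
look();look()
p=np.load('p2.npy');c=shot('scene');overlay(c,p,0,'s6.png')
im=cv2.imread('pics/s6.png');cv2.imwrite('pics/s6.png',cv2.resize(im[120:460,180:520],None,fx=1.75,fy=1.75))
E
```

```text
time: 14.05
tcp_pos: [0.4786, 0.0734, 0.2673]
ee_rot: [-90.6, -2.1, 5.9]
force: [1.2, -0.3, 0.6]
width: 1.005
scene spoke [([37.6, 48.4], 0.97)]
scene valve [([2.6, 75.3], 0.61)]
top spoke [([30.2, 60.2], 0.97)]
top valve [([-5.6, 71.3], 0.59)]
scene spoke [([28.5, 43.9], 0.9)]
scene valve [([5.9, 75.2], 0.62), ([25.6, 47.8], 0.35)]
top spoke [([36.5, 57.2], 0.72), ([83.7, 259.9], 0.36)]
top valve [([0.6, 78.2], 0.49)]
```

View pics/s6.png

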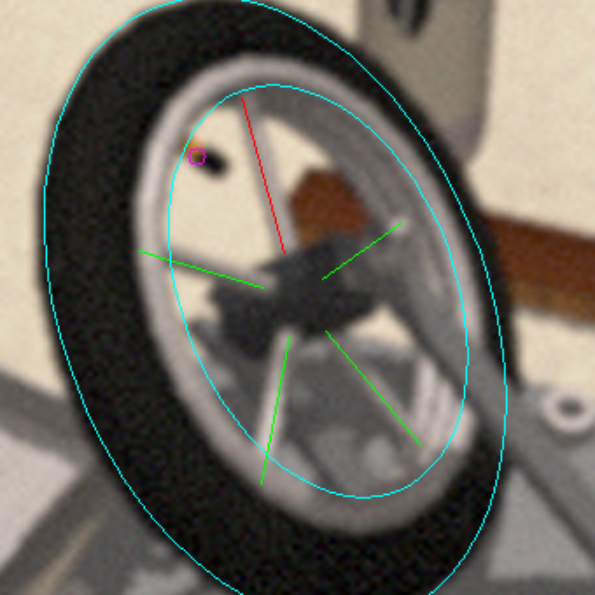

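Picture 10 has the hand clear. The spokes lie within about 2–3° of the 0° overlay, with the cap at (210,160) next to the predicted point. The tyre outline is unchanged, so the axle is still seated. Handing in.

```bash
python3 -c "
from h import *
for i in range(3): look()
print(bot.job_done())"
```

```text
scene spoke [([37.1, 43.8], 0.64)]
scene valve [([7.7, 79.9], 0.42)]
top spoke [([34.2, 53.8], 0.63)]
top valve [([-2.1, 74.7], 0.52)]
scene spoke [([28.1, 52.2], 0.84), ([-139.5, 162.3], 0.69), ([-68.8, 6.7], 0.19)]
scene valve []
top spoke [([38.3, 52.8], 0.57)]
top valve [([-5.3, 77.3], 0.44)]
scene spoke [([32.1, 46.6], 0.87)]
scene valve [([5.7, 76.2], 0.58)]
top spoke [([37.5, 48.3], 0.68)]
top valve [([1.7, 70.9], 0.53)]
the job is handed in; nothing more can be done
None
```

I turned the wheel about 127° anticlockwise (as the robot sees it), from roughly 127° to about 0°, and handed the job in after about 14 s of the 64 s allowed. I used one finger of the open gripper: one long push on an upper spoke, then short pushes on a second spoke. The hand was then lifted clear.

**Valve position:** The last checks put the valve within about ±3° of the top, roughly 4 mm sideways against the 10 mm limit. The overlay on the scene picture suggests 2–3° clockwise.

**Where the checks disagreed:** The valve readings differed between cameras. The scene camera gave +3 to +8°, whose upper end is past the 7° limit, and the top camera gave −6 to +2°. They average about +1°. The spoke readings average about 34°, against 36° when the valve is exactly at the top.

**Wheel and contact:** The tyre outline still matched its starting place, so the axle looks seated. The measured tool force was about 2 N or less at every reading I took. Those came only at the end of each move, so brief higher contact would not have shown.

**Loose things:** I did not measure the bench items again at the end. The hand stayed well away from them, and those visible in the last pictures looked unmoved.

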